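Snap the four rim sections of a food box lid shut

ROBOT

A 6-joint arm with a two-finger parallel gripper is mounted at the origin on a cart in front of the work surface, level with it; the furniture and walls round the work are solid. World frame = base frame: x ahead of the robot, y to its left, z up, the work surface at z = 0. Lengths are in mm, angles in rad, forces in N, time in s.
With the tool pointing down it reaches from about 325 to 900 mm from the base axis. Payload 6.1 kg.
Tool frame: the origin (TCP) lies at the very end of the fingers, on their centre line; the grasp point (between the pads) lies 19 mm behind it; z points along the fingers, x is the direction in which the jaws open and shut, and the axes are right-handed (so a half turn about z gives the same grasp; the last joint's range is limited). The gripper opens to 87 mm and grips with 3 to 60 N. Pads are 19 mm wide; open, the fingers measure 117 mm over their backs; the gripper's body (75 mm by 190 mm) begins 51 mm behind the grasp point.
Start: joints at [1.116, 0.22, 1.526, -0, 1.395, -0.126], TCP at [201.815, 591.512, 222.538] pointing down, gripper open.
Joint ranges: [-2.98, 2.98], [-0.91, 2.08], [0.09, 2.57], [-1.24, 4.39], [0.2, 2.65], [-2.68, 2.68]. Speed limits (rad/s): [2.57, 2.57, 3.01, 3.14, 3.14, 3.14].

INTERFACE

Orientations are given as a unit quaternion [w, x, y, z].
In Python, from cell import ctrl gives the robot as it stands.
- The arm moves only by the tool move_arm, never from a script. Its argument "deltas" is a list of rows, each a list of 5 numbers: the shift along the tool's x, y, z in cm, then the turn about the tool's z in degrees, then the opening, from 0 (shut) to 1 (fully open). In form: [[x, y, z, yaw, gripper], ...]. A call has 1 to 5 rows; each row shifts and turns the commanded pose from where the row before left it, along the tool's axes as they then stand; what a row does not reach is not made up. A row lasts 1/12 s, in which the tool goes at most 41.7 mm and 7.16 degrees, less where a joint would pass 70% of its speed; a pose out of reach is approached as far as the arm can. A call with a gripper value outside its range is refused whole. The fingers move at their own pace and stop on an object; the grip force is fixed at half the most. Time passes only in rows, so rows that do not move let the fingers close. It gives the time, the measured TCP pose, the force and the opening at its end, in the units of the state.
- ctrl.get_obs(): the state, without advancing time (a new reading comes with each control period).
- ctrl.grab_frame(name): name is "scene" or "side" or "wrist"; returns a dict with "color" (400x640x3 uint8, red, green, blue), "depth" (400x640 float32, mm along the optical axis (not along the pixel's ray), 0 where there is no reading), "fx", "fy", "cx", "cy" (pixels), "k1" (the pictures are not rectified: a ray, as slopes to the right and down, at radius r is drawn at 1 + k1 r^2 times it, then the intrinsics apply), "extrinsics" (4x4, takes a point from camera to world coordinates). Camera axes: x right, y down, z forward; pixel columns grow to the right and rows downward; lengths in mm; the calibration is good to about 2 mm. A picture is of the moment at which its call begins.
- ctrl.job_done(): hands the job in, once; it reports no verdict.
Trained networks look in a picture, given as the dict that the camera call returned (one of the last four; its "shot" number tells which), for a name from the list of things; names that differ only in an ending like _2 or _b are one class to them, and where a whole thing is asked for, a point or a joint stands for the part that bears it (a point fixed in the world has none). Each returns a list of dicts, best first, with "p" (0 to 1); they miss things now and then, are a little off and sometimes report something else, mostly with a low value. They report only what shows in the picture. A call takes as long as a camera call.
- ctrl.boxes_of(picture, thing): "position" ([x, y, z] in mm, in world coordinates, good to about 4 mm: the middle of the surface that is visible of it).
The state is a dict: "time_s": time; "joint_positions": joint angles; "dq": joint speeds; "joint_torque": joint torques, N m; "position": TCP position; "eef_rot": TCP orientation; "contact_force": force on the tool from outside, world axes, zero at the start; "moment": the same for the moment, N m; "grip_width": finger opening in mm.
Only numpy, scipy, OpenCV 4.12 (cv2) and the standard library are available. Lean on these libraries where they do the work, as an engineer would, in place of code of your own. Each camera call takes 0.05 s, during which the arm holds its last target.

TASK

The lid is lying on the larger food box but the four sections of its rim are still sprung up. Press them down with the fingertips, working all the way round, until every one has clicked and stays down flush with the lid by itself; then take the hand away. Press without forcing, do not lift or tip the lid off the box, and leave the things standing around it as they are.

Things in the scene. Friction and masses are not known exactly. Their poses are not given: they have to be found in the camera images.
- food_box: The open food box: clear plastic, rounded rectangle 100 x 150 mm, walls 3 mm thick and 66 mm high, two lemons inside. It is the larger of two food boxes, stands flat on the worktop and does not move. Origin: centre of its underside, on the worktop; z up, x along the 100 mm side (points away from the robot when the box is not turned), y along the 150 mm side.
- lid: The grey plastic lid lying loose in place on that box, 104 x 154 mm over its corners, 4 mm thick, with a slightly raised field (to 6 mm) in the middle. Four rim sections, one at the middle of each side, are hinged to it and spring up. Origin: middle of the lid's underside, which rests on the box's rim 66 mm above the worktop; axes parallel to the box's.
- section_far (a joint): Lid rim section on the side away from the robot (+x of the box): a flap 75 mm long, 26 mm wide, hinge line 14 mm inside the box's outer wall. Angle in rad: 0 level with the lid, 0.4 sprung open, 0.06 at rest when clicked shut, hard stop -0.07. Pressed down, its skirt meets a spring tooth on the box near 0.3, gives way under 5 to 11 N on its outer edge near 0.25 and snaps below the tooth near 0.06; let go sooner, it springs up.
- press_far (a point): Where to press that section: middle of the top of the 9 mm wide thumb ridge along the outer edge of the far section, 57 mm horizontally from the middle of the box when shut; 74 mm above the worktop when shut, about 81 mm when sprung open. It moves with the section.
- section_left (a joint): Lid rim section on the side to the left (+y of the box): a flap 51 mm long, 26 mm wide, hinge line 14 mm inside the box's outer wall. Angle in rad: 0 level with the lid, 0.4 sprung open, 0.06 at rest when clicked shut, hard stop -0.07. Pressed down, its skirt meets a spring tooth on the box near 0.3, gives way under 5 to 11 N on its outer edge near 0.25 and snaps below the tooth near 0.06; let go sooner, it springs up.
- press_left (a point): Where to press that section: middle of the top of the 9 mm wide thumb ridge along the outer edge of the left section, 82 mm horizontally from the middle of the box when shut; 74 mm above the worktop when shut, about 81 mm when sprung open. It moves with the section.
- section_near (a joint): Lid rim section on the side towards the robot (-x of the box): a flap 75 mm long, 26 mm wide, hinge line 14 mm inside the box's outer wall. Angle in rad: 0 level with the lid, 0.4 sprung open, 0.06 at rest when clicked shut, hard stop -0.07. Pressed down, its skirt meets a spring tooth on the box near 0.3, gives way under 5 to 11 N on its outer edge near 0.25 and snaps below the tooth near 0.06; let go sooner, it springs up.
- press_near (a point): Where to press that section: middle of the top of the 9 mm wide thumb ridge along the outer edge of the near section, 57 mm horizontally from the middle of the box when shut; 74 mm above the worktop when shut, about 81 mm when sprung open. It moves with the section.
- section_right (a joint): Lid rim section on the side to the right (-y of the box): a flap 51 mm long, 26 mm wide, hinge line 14 mm inside the box's outer wall. Angle in rad: 0 level with the lid, 0.4 sprung open, 0.06 at rest when clicked shut, hard stop -0.07. Pressed down, its skirt meets a spring tooth on the box near 0.3, gives way under 5 to 11 N on its outer edge near 0.25 and snaps below the tooth near 0.06; let go sooner, it springs up.
- press_right (a point): Where to press that section: middle of the top of the 9 mm wide thumb ridge along the outer edge of the right section, 82 mm horizontally from the middle of the box when shut; 74 mm above the worktop when shut, about 81 mm when sprung open. It moves with the section.
- cup: Grey stoneware espresso cup, 63 x 86 x 52 mm with its handle; origin: centre of its underside. A bystander, loose.
- spice_jar: Small glass spice jar with a screw cap, 46 mm across, 106 mm tall; origin: centre of its underside. A bystander, loose.
- kitchen_timer: White round kitchen timer with a knob on top, 63 mm across, 55 mm tall; origin: centre of its underside. A bystander, loose.
- spoon: Steel table spoon lying flat, 196 x 42 x 17 mm along its own x; origin: centre of its underside. A bystander, loose.
- mill: Light wooden salt mill, 58 mm across, 135 mm tall; origin: centre of its underside. A bystander, loose.
- shut_box: A smaller food box of the same make, 90 x 124 mm (114 x 148 over its lid sections), 58 mm tall, already shut, to be left alone; it does not move. Origin: centre of its underside.
- cabinet_corner (a point): Lower left front corner of the wall cabinet that hangs behind the work. Its underside is 470 mm above the worktop; its front runs from here to the right, going 0.3 m farther from the robot per metre, and has a door knob standing out 40 mm, 60 mm right of the corner, 590 mm up. It does not move. A tall fridge stands close at the robot's right.

How it is judged (in metres and radians):
At the end, for the whole second after the job is handed in: All four rim sections stay shut by themselves (hinge angle under 0.11 rad), the lid lies level on the box (origin within 2.5 mm of the rim height, tilt under 0.04 rad) and is at rest (value of joint each of section_far, section_left, section_near, section_right below 0.11 rad and z of lid in the frame of food_box between 0.0635 and 0.0685 m and angle between lid's own z axis and vertical below 0.04 rad and linear speed of lid below 0.01 m/s); the robot touches nothing.
It fails at once if the small shut box is pressed (more than 15 N) (contact force between any of the fingers, the arm and shut_box above 15 N).
It fails at once if the lid is pressed with the arm or the gripper's body instead of the fingers (more than 5 N) (contact force between the arm and lid above 5 N).
It fails at once if the lid is lifted or tipped up (more than 10 mm above its seat or 0.12 rad) (z of lid in the frame of food_box above 0.076 m or angle between lid's own z axis and vertical above 0.12 rad).
It fails at once if a section is forced (more than 60 N between fingers and lid) (contact force between the fingers and lid above 60 N).
It fails at once if a bystander (cup, spice jar, timer, spoon, mill) is moved more than 25 mm or knocked over (distance of any of cup, spice_jar, kitchen_timer, spoon, mill from where it was at the start of the episode above 0.025 m or angle between any of cup, spice_jar, kitchen_timer, spoon, mill's own z axis and vertical above 0.35 rad).
It also fails if it takes over 45 s, if anything falls off the work surface, if the arm or the gripper's body presses on something with over 40 N, if the wrist force passes 120 N, or if a joint passes its speed limit or range.

## Working session

There is one attempt and no reset: what is moved stays moved. The work goes in short steps, Python scripts to look and compute and a tool call to move; the robot and the scene stay as the last step left them, time stands still between calls to the robot, and variables do not carry over. Pictures are saved under pics/ and viewed, and the job is handed in when it is done.

Besides the shell and the picture viewer there is one more tool, called after ">>>" as name(argument=value, ...), one argument or row to a line, values as JSON. move_arm: Moves the arm, as the interface text tells. Its arguments: {"type":"object","properties":{"deltas":{"type":"array"}},"required":["deltas"]}

```bash
mkdir -p pics; ls; python3 - <<'E'
from cell import ctrl
import cv2,numpy as np
print(ctrl.get_obs())
for n in ["scene","side","wrist"]:
    f=ctrl.grab_frame(n)
    cv2.imwrite(f"pics/{n}0.png",f["color"][:,:,::-1])
    np.savez(f"{n}0.npz",**f)
    print(n,f["fx"],f["fy"],f["cx"],f["cy"],f["k1"],np.round(f["extrinsics"],3).tolist())
    for t in ["food_box","lid","press_far","press_left","press_near","press_right","shut_box","cup","spice_jar","kitchen_timer","spoon","mill","cabinet_corner"]:
        try: print(t,[(np.round(d["position"]),round(d["p"],2)) for d in ctrl.boxes_of(f,t)][:2])
        except Exception as e: print(t,e)
E
```

```text
pics
{'time_s': 0.0, 'joint_positions': array([ 1.11591344e+00,  2.21236548e-01,  1.52764183e+00, -1.52992671e-05,
        1.39468814e+00, -1.26079000e-01]), 'dq': array([ 0.00025148,  0.00096607, -0.00151255, -0.00124831,  0.00107663,
       -0.00064727]), 'joint_torque': array([-1.40776120e-05, -4.94607460e+01, -3.87389231e+01,  6.99878857e-02,
        5.69444359e-02, -1.81971473e-04]), 'position': array([201.53488792, 590.94557787, 221.41454454]), 'eef_rot': array([ 4.75378751e-04,  8.13298035e-01,  5.81846485e-01, -8.64932127e-04]), 'contact_force': array([-0.4082498 ,  0.80719174, -0.32544959]), 'moment': array([ 0.00757167, -0.02044184, -0.02959151]), 'grip_width': 86.99427276383449}
scene 450.64304965890597 450.64304965890597 317.4188012462792 199.58797584313578 0.005389353758552645 [[0.18, -0.658, 0.731, -721.311], [-0.984, -0.113, 0.141, -263.254], [-0.01, -0.744, -0.668, 1427.426], [0.0, 0.0, 0.0, 1.0]]
food_box [(array([434., 111.,  28.]), 0.65)]
lid [(array([474., 123.,  75.]), 0.67), (array([602., 278.,  56.]), 0.63)]
press_far []
press_left [(array([461., 196.,  73.]), 
[... 1288 characters left out ...]
id, mill, press_far, press_left, press_near, press_right, section_far, section_left, section_near, section_right, shut_box, spice_jar, spoon
wrist 295.63601847502406 295.63601847502406 321.1320863389578 204.62306791740497 -0.004557306309528692 [[0.323, 0.918, 0.229, 140.543], [0.947, -0.313, -0.078, 614.037], [0.0, 0.242, -0.97, 385.938], [0.0, 0.0, 0.0, 1.0]]
food_box []
lid []
press_far []
press_left []
press_near []
press_right []
shut_box []
cup []
spice_jar []
kitchen_timer []
spoon []
mill []
cabinet_corner it knows: cup, food_box, kitchen_timer, lid, mill, press_far, press_left, press_near, press_right, section_far, section_left, section_near, section_right, shut_box, spice_jar, spoon
```

View pics/scene0.png

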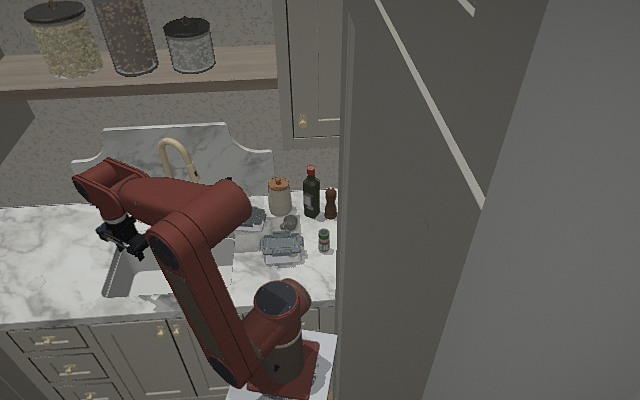

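View pics/side0.png

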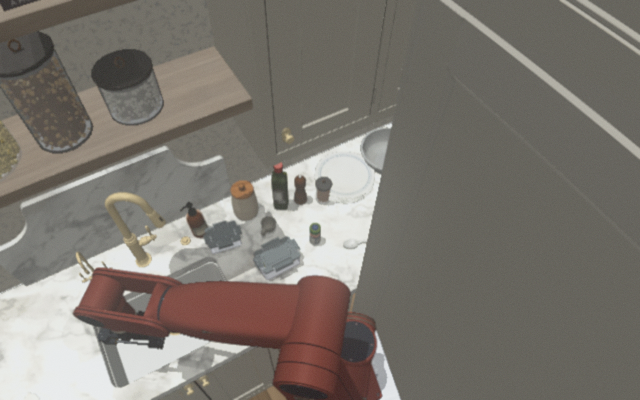

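View pics/wrist0.png

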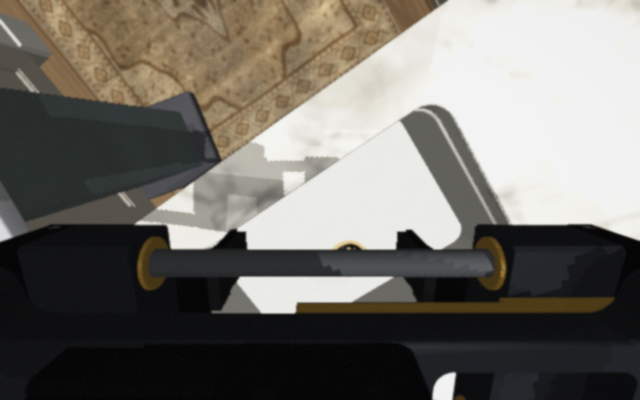

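```bash
cat > h.py <<'E'
import numpy as np,cv2
def cloud(f):
    d=np.asarray(f["depth"]);h,w=d.shape
    u,v=np.meshgrid(np.arange(w),np.arange(h))
    K=np.array([[f["fx"],0,f["cx"]],[0,f["fy"],f["cy"]],[0,0,1]],float)
    p=cv2.undistortPoints(np.stack([u,v],-1).reshape(-1,1,2).astype(np.float64),K,np.array([float(f["k1"]),0,0,0])).reshape(h,w,2)
    P=np.dstack([p[...,0]*d,p[...,1]*d,d])
    E=np.array(f["extrinsics"]);W=P@E[:3,:3].T+E[:3,3];W[d<=0]=np.nan
    return W
E
python3 - <<'E'
from h import *
for n in ["scene","side"]:
    f=dict(np.load(n+"0.npz")); W=cloud(f); Z=W[...,2]
    m=(np.abs(W[...,0]-480)<100)&(np.abs(W[...,1]-124)<110)&(Z>62)&(Z<100)
    P=W[m]; print(n,m.sum(), np.percentile(P[:,2],[2,25,50,75,98]))
    r=cv2.minAreaRect(P[:,:2].astype(np.float32)); print(r)
    m2=(W[...,0]>300)&(W[...,0]<1000)&(np.abs(W[...,1])<450)
    # height map
    H=np.zeros((500,500,3),np.uint8)
    for x,y,z in W[m2]:
        r_=int((1000-x)/700*499);c=int((450-y)/900*499)
        if z>-5: cv2.circle(H,(c,r_),1,[int(v) for v in cv2.applyColorMap(np.uint8([[min(255,max(0,z)*1.2)]]),cv2.COLORMAP_JET)[0,0]],-1)
    cv2.imwrite(f"pics/h_{n}.png",H)
    c=cv2.resize(f["color"][200:290,200:380] if n=="scene" else f["color"][140:290,180:400],None,fx=4 if n=="scene" else 3.6,fy=4 if n=="scene" else 3.6,interpolation=cv2.INTER_CUBIC)
    cv2.imwrite(f"pics/c_{n}.png",c[:,:,::-1])
E
```

```text
scene 885 [63.74631325 68.63885468 71.67185612 74.99552446 83.12617702]
((475.7572937011719, 117.35438537597656), (128.36322021484375, 176.59469604492188), 16.191377639770508)
side 1191 [63.47732213 68.90125369 71.99708555 75.20833676 83.3072096 ]
((478.2243347167969, 123.60017395019531), (128.01123046875, 181.71275329589844), 12.235812187194824)
```

```bash
python3 -c "
import cv2,numpy as np
a=[cv2.resize(cv2.imread(f'pics/h_{n}.png'),(400,400)) for n in ('scene','side')]
cv2.imwrite('pics/h.png',np.hstack(a))"
```

```text
(no output)
```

View pics/h.png

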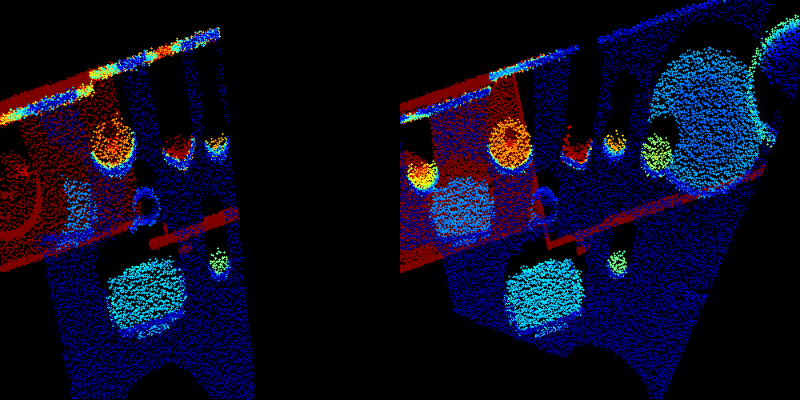

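View pics/c_side.png

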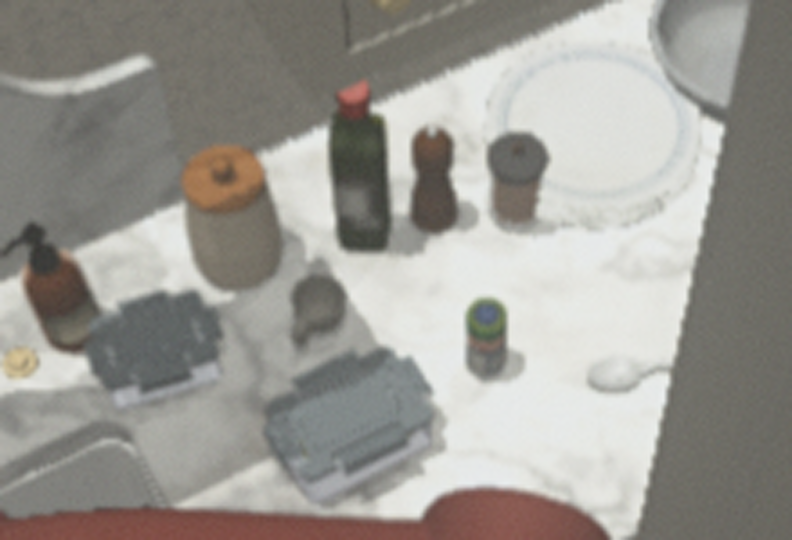

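View pics/c_scene.png

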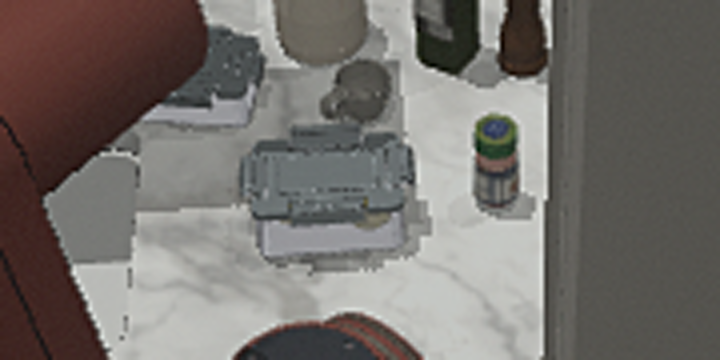

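```bash
python3 - <<'E'
from h import *
for n in ["scene","side"]:
    f=dict(np.load(n+"0.npz")); W=cloud(f)
    X,Y,Z=W[...,0],W[...,1],W[...,2]
    rad=np.hypot(X,Y); ang=np.degrees(np.arctan2(Y,X))
    perp=np.abs(-X*np.sin(1.24)+Y*np.cos(1.24)); 
    a=np.arctan2(591,201); R=X*np.cos(a)+Y*np.sin(a); T=np.abs(-X*np.sin(a)+Y*np.cos(a))
    for r in range(-50,800,50):
        m=(R>r)&(R<r+50)&(T<120)&(Z>200)
        if m.sum()>5: print(n,r,m.sum(),Z[m].min().round(),np.percentile(Z[m],[50,99]).round(),T[m].max().round())
    m=(Z>455)&(Z<485)&(X>450)&(X<800)&(np.abs(Y)<400)
    P=W[m]; 
    for y in range(-200,250,40):
        q=P[np.abs(P[:,1]-y)<20]
        if len(q)>3: print(" cab y",y,len(q),q[:,0].min().round())
    m=(Z>440)&(X>450)&(Y<140)&(Y>-100)&(X<700)
    print(" knob/corner", W[m][:,:].min(0), W[m].max(0))
    q=W[m&(Z<900)]
    for z in range(440,900,20):
        s=q[np.abs(q[:,2]-z)<10]
        if len(s)>3: print("   z",z,len(s),s[s[:,0].argmin()].round(),s[s[:,1].argmax()].round())
E
```

```text
scene -50 1559 200.0 [368. 387.] 120.0
scene 0 1701 351.0 [386. 750.] 120.0
scene 50 1266 346.0 [762. 771.] 120.0
scene 100 390 738.0 [767. 771.] 120.0
scene 150 438 708.0 [734. 746.] 115.0
scene 200 535 658.0 [715. 728.] 114.0
scene 250 586 613.0 [698. 711.] 108.0
scene 300 524 598.0 [681. 695.] 101.0
scene 350 404 590.0 [665. 679.] 93.0
scene 400 419 564.0 [632. 662.] 84.0
scene 450 463 547.0 [630. 643.] 81.0
scene 500 566 291.0 [569. 631.] 74.0
scene 550 1402 224.0 [535. 622.] 68.0
scene 600 767 304.0 [586. 615.] 63.0
scene 650 233 221.0 [315. 598.] 58.0
scene 700 55 295.0 [332. 338.] 37.0
 cab y -80 24 613.0
 cab y -40 38 599.0
 cab y 0 41 589.0
 cab y 40 37 578.0
 cab y 80 35 571.0
 cab y 120 11 568.0
 knob/corner [556.09750971 -86.79606804 465.05807749] [667.41868601 139.95320987 993.80206919]
   z 460 11 [583.  84. 469.] [583.  84. 469.]
   z 480 237 [568. 109. 476.] [576. 111. 479.]
   z 500 262 [565. 100. 497.] [579. 111. 499.]
   z 520 265 [564. 109. 526.] [572. 111. 517.]
   z 540 280 [564. 109. 531.] [577. 111. 539.]
   z 560 264 [568.  93. 559.] [574. 110. 553.]
   z 580
[... 1964 characters left out ...]
 600 398 [553.  46. 592.] [659. 140. 605.]
   z 620 379 [567. 114. 618.] [663. 140. 626.]
   z 640 386 [567. 111. 646.] [657. 140. 635.]
   z 660 383 [566. 108. 655.] [646. 137. 657.]
   z 680 382 [566. 115. 676.] [624. 130. 672.]
   z 700 424 [566. 113. 695.] [610. 139. 695.]
   z 720 441 [566. 115. 711.] [611. 140. 717.]
   z 740 480 [569. 115. 731.] [632. 140. 732.]
   z 760 480 [566. 114. 751.] [664. 140. 762.]
   z 780 509 [568. 115. 771.] [664. 140. 783.]
   z 800 503 [568. 113. 791.] [668. 140. 804.]
   z 820 535 [569. 114. 811.] [667. 140. 828.]
   z 840 538 [569. 111. 840.] [661. 140. 836.]
   z 860 573 [566. 112. 868.] [658. 140. 866.]
   z 880 594 [567. 113. 885.] [664. 140. 877.]
```

```bash
python3 - <<'E'
from h import *
a=np.arctan2(591,201.5)
for n in ["scene","side"]:
    W=cloud(dict(np.load(n+"0.npz")));X,Y,Z=W[...,0],W[...,1],W[...,2]
    R=X*np.cos(a)+Y*np.sin(a)-624.4; T=-X*np.sin(a)+Y*np.cos(a); Zt=Z-221.4
    for z in range(-10,400,30):
        m=(np.abs(Zt-z)<15)&(R>-130)&(R<150)&(np.abs(T)<130)
        if m.sum()>5: print(n,z,m.sum(),"R",R[m].min().round(),R[m].max().round(),"T",T[m].min().round(),T[m].max().round())
# lid fit: use skirts/edge; print z map in a box frame guess
E
```

```text
scene -10 6 R -54.0 43.0 T -11.0 9.0
scene 20 70 R -61.0 49.0 T -11.0 10.0
scene 50 21 R -61.0 53.0 T -8.0 10.0
scene 80 204 R -94.0 85.0 T -20.0 38.0
scene 110 485 R -101.0 94.0 T -34.0 37.0
scene 140 132 R -58.0 12.0 T -25.0 26.0
scene 170 304 R -58.0 16.0 T -39.0 38.0
scene 200 112 R -47.0 19.0 T -28.0 40.0
scene 230 102 R -43.0 16.0 T 12.0 37.0
scene 260 29 R -28.0 35.0 T 28.0 36.0
scene 320 156 R -129.0 42.0 T -42.0 75.0
scene 350 397 R -128.0 45.0 T -43.0 76.0
scene 380 801 R -130.0 41.0 T -62.0 75.0
side 20 9 R 43.0 47.0 T -1.0 9.0
side 50 6 R 44.0 54.0 T 9.0 13.0
side 80 223 R -93.0 86.0 T 5.0 41.0
side 110 415 R -96.0 96.0 T 4.0 41.0
side 140 12 R -50.0 -40.0 T 19.0 25.0
side 170 141 R -52.0 15.0 T -35.0 40.0
side 200 31 R -36.0 22.0 T -28.0 40.0
side 230 31 R -40.0 11.0 T -32.0 39.0
side 260 43 R -39.0 -26.0 T -26.0 5.0
side 290 120 R -47.0 -0.0 T -37.0 63.0
side 320 263 R -130.0 44.0 T -37.0 78.0
side 350 627 R -129.0 52.0 T -46.0 78.0
side 380 1709 R -130.0 48.0 T -61.0 77.0
```

>>> move_arm(
  deltas=[
    [-3.3, 0, 0, 0, 1],
    [-3.3, 0, 0, 0, 1],
    [-3.3, 0, 0, 0, 1],
    [-3.3, 0, 0, 0, 1],
    [0, 0, 0, 7, 1],
  ],
)

```text
time_s: 2.37
position: [156.7, 461.3, 220.8]
eef_rot: [0.002, 0.847, 0.532, -0.002]
contact_force: [-0.3, 1.0, -0.2]
grip_width: 87.2
```

>>> move_arm(
  deltas=[
    [0, 0, 0, 7, 1],
    [0, 0, 0, 7, 1],
    [0, 0, 0, 7, 1],
    [0, 0, 0, 7, 1],
    [0, 0, 0, 7, 1],
  ],
)

```text
time_s: 2.78
position: [159.2, 466.6, 222.7]
eef_rot: [-0.0, 0.969, 0.249, 0.0]
contact_force: [-0.1, 0.2, -0.1]
grip_width: 86.9
```

>>> move_arm(
  deltas=[
    [0, 0, 0, 7, 1],
    [0, 0, 0, 7, 1],
    [0, 0, 0, 0, 1],
  ],
)

```text
time_s: 3.03
position: [159.3, 466.6, 222.7]
eef_rot: [-0.0, 0.992, 0.13, 0.0]
contact_force: [-0.1, 0.2, -0.2]
grip_width: 86.8
```

>>> move_arm(
  deltas=[
    [1.6, 3.7, 0, 0, 1],
    [1.6, 3.7, 0, 0, 1],
    [1.6, 3.7, 0, 0, 1],
    [1.6, 3.7, 0, 0, 1],
    [1.6, 3.7, 0, 0, 1],
  ],
)

```text
time_s: 3.45
position: [285.4, 307.6, 222.8]
eef_rot: [-0.0, 0.991, 0.135, 0.0]
contact_force: [0.9, 1.0, 0.1]
grip_width: 86.6
```

>>> move_arm(
  deltas=[
    [1.6, 3.7, 0, 0, 1],
    [1.6, 3.7, 0, 0, 1],
    [1.6, 3.7, 0, 0, 1],
    [1.6, 3.7, 0, 0, 1],
    [1.6, 3.7, 0, 0, 1],
  ],
)

```text
time_s: 3.87
position: [411.4, 149.5, 223.0]
eef_rot: [-0.0, 0.991, 0.134, 0.001]
contact_force: [1.1, 0.0, 0.7]
grip_width: 86.7
```

>>> move_arm(
  deltas=[
    [1.6, 3.7, 0, 0, 1],
    [1.6, 3.7, 0, 0, 1],
    [1.2, 3.7, 0, 0, 1],
    [0, 0, 0, 0, 1],
    [0, 0, 0, 0, 1],
  ],
)

```text
time_s: 4.28
position: [482.5, 54.0, 222.3]
eef_rot: [-0.0, 0.991, 0.132, -0.0]
contact_force: [0.1, 0.7, -0.3]
grip_width: 87.5
```

```bash
python3 - <<'E'
from cell import ctrl
from h import *
f=ctrl.grab_frame("wrist"); o=ctrl.get_obs()
print(o["time_s"],o["position"],o["eef_rot"],o["joint_positions"])
cv2.imwrite("pics/wrist1.png",f["color"][:,:,::-1]); np.savez("wrist1.npz",**f)
W=cloud(f);X,Y,Z=W[...,0],W[...,1],W[...,2]
m=(np.abs(X-480)<110)&(np.abs(Y-120)<120)&(Z>62)&(Z<100)
P=W[m];print(m.sum(),np.percentile(P[:,2],[2,25,50,75,98]))
print(cv2.minAreaRect(P[:,:2].astype(np.float32)))
E
```

```text
4.3333 [481.73926769  55.27259452 222.26160592] [-3.12687414e-04  9.91219506e-01  1.32225469e-01 -4.67639590e-04] [-4.88973511e-02 -1.19698620e-01  1.88037456e+00  4.54345770e-04
  1.38194954e+00 -3.14210571e-01]
18065 [69.91322651 71.64489052 72.89931378 74.73769098 82.30982501]
((481.7558898925781, 124.92488861083984), (130.23736572265625, 176.54754638671875), 14.900928497314453)
```

View pics/wrist1.png

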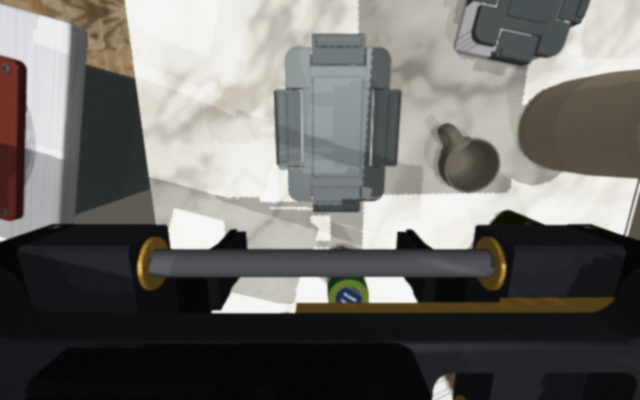

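```bash
cat > fit.py <<'E'
from h import *
def prof(W,c=(481.8,124.9),yaw=14.9):
    t=np.radians(yaw);X,Y,Z=W[...,0]-c[0],W[...,1]-c[1],W[...,2]
    u=X*np.cos(t)+Y*np.sin(t);v=-X*np.sin(t)+Y*np.cos(t)
    ok=(Z>60)&(Z<100)
    for nm,a,b,L in (("u",u,v,(20,75)),("v",v,u,(15,100))):
        for s in (-1,1):
            print(nm,s,[(k,int(np.median(Z[q]*10))/10,int(q.sum())) for k in range(L[0]+ (10 if nm=='u' else 35),L[1],3) for q in [ok&(np.abs(s*a-k-.5)<1.5)&(np.abs(b)<(30 if nm=='u' else 20))] if q.sum()>5])
    # lid plane tilt on the field
    q=ok&(np.abs(u)<15)&(np.abs(v)<35); A=np.c_[u[q],v[q],np.ones(q.sum())]; print(np.linalg.lstsq(A,Z[q],rcond=None)[0])
    return u,v,Z
E
python3 - <<'E'
from fit import *
f=dict(np.load("wrist1.npz")); W=cloud(f); u,v,Z=prof(W)
# lid plate corners outline: points with |Z-70|<1.5
m=(Z>66)&(np.abs(u)<60)&(np.abs(v)<85)&(np.abs(v)>42)&(np.abs(v)<48)
print("plate edges u at |v|~45",np.percentile(u[m],[1,99]))
m=(Z>66)&(np.abs(v)<100)&(np.abs(u)>34)&(np.abs(u)<44)&(np.abs(v)>50)
print("plate edges v",np.percentile(v[m],[1,99]))
g=cv2.cvtColor(f["color"],cv2.COLOR_RGB2BGR)[20:230,250:430]
cv2.imwrite("pics/lid1.png",cv2.resize(g,None,fx=3,fy=2.8,interpolation=cv2.INTER_CUBIC))
E
```

```text
u -1 [(30, 71.1, 177), (33, 71.2, 177), (36, 71.2, 106), (39, 72.5, 186), (42, 73.6, 187), (45, 74.7, 185), (48, 75.8, 190), (51, 79.6, 202), (54, 80.9, 191), (57, 81.6, 184), (60, 78.6, 131), (63, 70.7, 105)]
u 1 [(30, 71.0, 176), (33, 71.1, 172), (36, 71.6, 115), (39, 73.0, 188), (42, 74.3, 191), (45, 75.5, 189), (48, 76.9, 222), (51, 80.6, 217), (54, 82.1, 204), (57, 82.4, 146), (60, 78.9, 101), (63, 71.3, 66)]
v -1 [(50, 71.7, 95), (53, 71.0, 97), (56, 71.1, 108), (59, 70.9, 75), (62, 72.1, 111), (65, 73.4, 108), (68, 74.8, 111), (71, 76.0, 109), (74, 77.1, 119), (77, 80.7, 114), (80, 81.9, 115), (83, 81.1, 74), (86, 75.4, 37)]
v 1 [(50, 71.5, 120), (53, 71.0, 125), (56, 71.3, 127), (59, 71.0, 117), (62, 72.0, 82), (65, 72.9, 158), (68, 74.0, 145), (71, 75.0, 157), (74, 76.5, 194), (77, 80.3, 169), (80, 81.3, 166), (83, 81.6, 122), (86, 74.8, 70)]
[ 1.27883861e-03 -8.80095162e-05  7.32028899e+01]
plate edges u at |v|~45 [-59.14157071  52.70912393]
plate edges v [-76.58982505  76.29076233]
```

View pics/lid1.png

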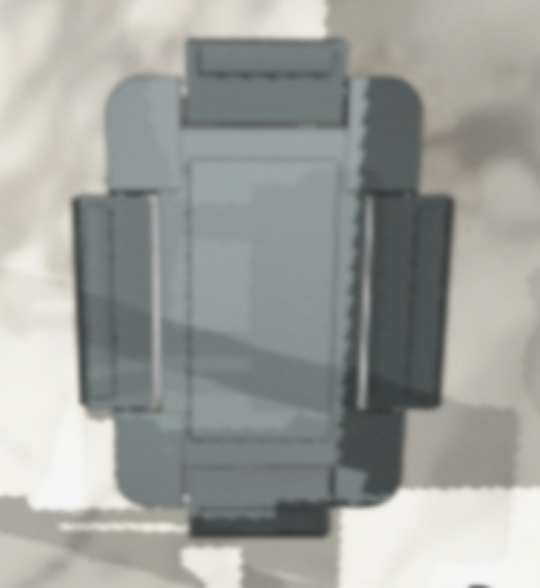

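>>> move_arm(
  deltas=[
    [0.9, -3.4, 0, 0, 1],
    [0.9, -3.4, 0, 0, 1],
    [0, 0, 3.2, 0, 1],
    [0, 0, 3.2, 0, 1],
    [0, 0, 3.2, 0, 1],
  ],
)

```text
time_s: 4.75
position: [480.9, 128.6, 126.3]
eef_rot: [-0.0, 0.991, 0.135, 0.001]
contact_force: [0.2, -0.5, -0.3]
grip_width: 87.1
```

>>> move_arm(
  deltas=[
    [0, 0, 3.0, 0, 1],
    [0, 0, 0, 0, 1],
    [0, 0, 0, 0, 1],
    [0, 0, 0, 0, 1],
  ],
)

```text
time_s: 5.08
position: [482.1, 127.0, 98.4]
eef_rot: [-0.0, 0.991, 0.133, 0.001]
contact_force: [1.2, 0.0, 0.3]
grip_width: 87.1
```

```bash
python3 - <<'E'
from cell import ctrl
from h import *
f=ctrl.grab_frame("side"); o=ctrl.get_obs()
print(o["time_s"],o["position"],o["eef_rot"],o["contact_force"])
cv2.imwrite("pics/side2.png",cv2.resize(f["color"][170:290,200:360,::-1],None,fx=5,fy=5,interpolation=cv2.INTER_CUBIC))
t=np.radians(14.9);d=o["position"][:2]-[481.8,124.9];print(d@[np.cos(t),np.sin(t)],d@[-np.sin(t),np.cos(t)])
E
```

```text
5.1333 [482.98245077 126.80266246  99.08796021] [1.41111079e-05 9.91159543e-01 1.32661410e-01 1.92618875e-03] [-0.09872584 -0.72478744  0.64095771]
1.6319290520404501 1.5346406219433197
```

View pics/side2.png

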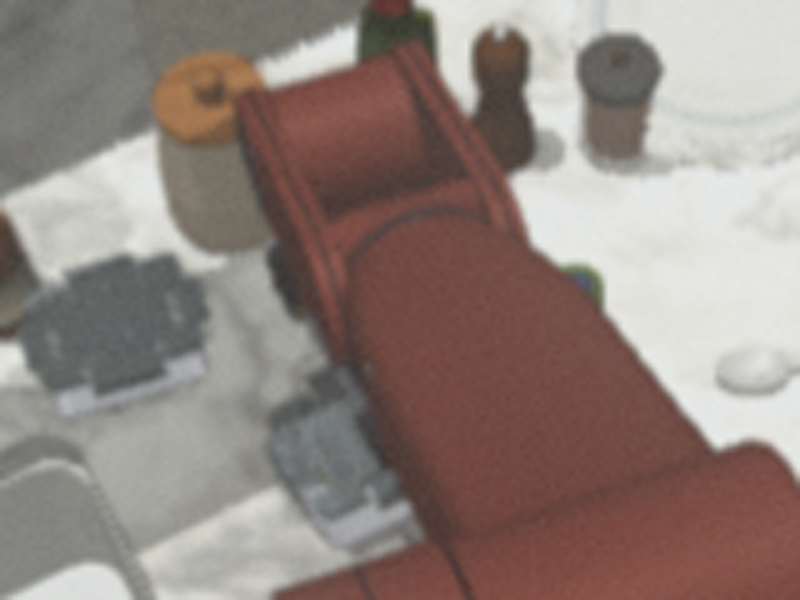

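>>> move_arm(
  deltas=[
    [-0.1, -0.1, 0.5, 0, 1],
    [0, 0, 0.5, 0, 1],
    [0, 0, 0, 0, 1],
    [0, 0, 0, 0, 1],
  ],
)

```text
time_s: 5.47
position: [480.2, 126.7, 86.6]
eef_rot: [-0.0, 0.991, 0.132, -0.0]
contact_force: [0.7, -0.2, 0.2]
grip_width: 86.7
```

>>> move_arm(
  deltas=[
    [0, 0, 0.2, 0, 1],
    [0, 0, 0.2, 0, 1],
    [0, 0, 0.2, 0, 1],
  ],
)

```text
time_s: 5.72
position: [480.4, 126.6, 80.4]
eef_rot: [0.0, 0.991, 0.132, 0.0]
contact_force: [0.3, -1.0, -0.3]
grip_width: 87.1
```

>>> move_arm(
  deltas=[
    [0, 0, 0.1, 0, 1],
    [0, 0, 0.1, 0, 1],
    [0, 0, 0, 0, 1],
  ],
)

```text
time_s: 5.97
position: [480.2, 126.7, 78.3]
eef_rot: [-0.0, 0.991, 0.132, -0.0]
contact_force: [-0.9, -0.9, -0.6]
grip_width: 87.1
```

>>> move_arm(
  deltas=[
    [0, 0, 0.1, 0, 1],
    [0, 0, 0.1, 0, 1],
    [0, 0, 0, 0, 1],
  ],
)

```text
time_s: 6.22
position: [481.0, 126.9, 77.3]
eef_rot: [-0.0, 0.991, 0.132, 0.001]
contact_force: [0.2, -0.2, 3.5]
grip_width: 87.0
```

>>> move_arm(
  deltas=[
    [0, 0, -1.0, 0, 1],
    [-0.9, 0, 0, 0, 1],
    [0, 0, 0.4, 0, 1],
    [0, 0, 0.2, 0, 1],
    [0, 0, 0, 0, 1],
  ],
)

```text
time_s: 6.63
position: [470.6, 124.2, 79.7]
eef_rot: [0.0, 0.991, 0.132, -0.001]
contact_force: [-0.4, -0.3, 1.0]
grip_width: 86.8
```

>>> move_arm(
  deltas=[
    [0, 0, 0.1, 0, 1],
    [0, 0, 0.1, 0, 1],
    [0, 0, 0, 0, 1],
  ],
)

```text
time_s: 6.88
position: [470.6, 124.2, 78.2]
eef_rot: [0.0, 0.991, 0.132, -0.001]
contact_force: [-2.9, -0.9, 3.9]
grip_width: 87.2
```

>>> move_arm(
  deltas=[
    [0, 0, 0.1, 0, 1],
    [0, 0, 0.1, 0, 1],
    [0, 0, 0, 0, 1],
  ],
)

```text
time_s: 7.13
position: [470.2, 124.1, 75.9]
eef_rot: [0.0, 0.991, 0.132, -0.002]
contact_force: [-4.6, -1.3, 4.2]
grip_width: 86.8
```

>>> move_arm(
  deltas=[
    [0, 0, 0.1, 0, 1],
    [0, 0, 0.1, 0, 1],
    [0, 0, 0, 0, 1],
  ],
)

```text
time_s: 7.38
position: [471.9, 124.5, 74.3]
eef_rot: [-0.0, 0.991, 0.132, 0.0]
contact_force: [0.5, -1.0, 0.0]
grip_width: 86.9
```

>>> move_arm(
  deltas=[
    [0, 0, 0.1, 0, 1],
    [0, 0, 0.1, 0, 1],
    [0, 0, 0, 0, 1],
  ],
)

```text
time_s: 7.63
position: [471.8, 124.4, 72.5]
eef_rot: [0.0, 0.991, 0.132, 0.0]
contact_force: [-0.3, -0.5, 1.8]
grip_width: 87.1
```

```bash
python3 - <<'E'
from cell import ctrl
from fit import *
f=ctrl.grab_frame("wrist"); o=ctrl.get_obs()
print(o["time_s"],o["position"],o["contact_force"])
cv2.imwrite("pics/wrist3.png",f["color"][:,:,::-1])
prof(cloud(f))
E
```

```text
7.6833 [471.76069226 124.37780322  72.61508297] [-0.02218042 -0.51169151  2.0653604 ]
u -1 [(30, 71.2, 329), (33, 71.1, 318), (36, 70.8, 178), (39, 71.1, 331), (42, 71.1, 329), (45, 71.0, 333), (48, 71.0, 332), (51, 72.2, 556), (54, 73.6, 353), (57, 73.7, 367), (60, 73.4, 182)]
u 1 [(30, 71.2, 337), (33, 71.2, 347), (36, 76.5, 379), (39, 73.0, 409), (42, 73.8, 342), (45, 74.5, 236), (48, 75.5, 201), (51, 78.6, 310), (54, 80.2, 261), (57, 81.0, 228), (60, 79.1, 59)]
v -1 []
v 1 [(50, 71.8, 420), (53, 71.2, 424), (56, 71.1, 370), (59, 71.0, 370), (62, 71.8, 289), (65, 72.9, 431), (68, 74.2, 448), (71, 75.4, 456), (74, 76.6, 464), (77, 80.4, 513), (80, 81.5, 522), (83, 81.4, 480), (86, 76.3, 334), (89, 70.2, 206)]
[-1.13467934e-03 -2.68497481e-04  7.32288500e+01]
```

View pics/wrist3.png

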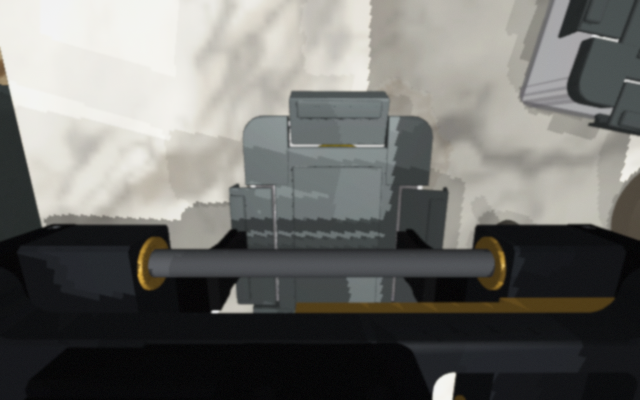

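>>> move_arm(
  deltas=[
    [0, 0, -1.4, 0, 1],
    [0.95, 0, 0, 0, 1],
    [0.95, 0, 0, 0, 1],
    [0, 0, 0.5, 0, 1],
    [0, 0, 0, 0, 1],
  ],
)

```text
time_s: 8.1
position: [490.0, 129.4, 80.2]
eef_rot: [-0.0, 0.991, 0.132, -0.001]
contact_force: [-0.3, -0.0, 0.6]
grip_width: 87.2
```

>>> move_arm(
  deltas=[
    [0, 0, 0.1, 0, 1],
    [0, 0, 0.1, 0, 1],
    [0, 0, 0, 0, 1],
  ],
)

```text
time_s: 8.35
position: [489.6, 129.4, 79.2]
eef_rot: [-0.0, 0.991, 0.132, -0.0]
contact_force: [-0.4, 0.9, 1.9]
grip_width: 87.3
```

>>> move_arm(
  deltas=[
    [0, 0, 0.1, 0, 1],
    [0, 0, 0.1, 0, 1],
    [0, 0, 0, 0, 1],
  ],
)

```text
time_s: 8.6
position: [490.3, 129.5, 77.8]
eef_rot: [-0.0, 0.991, 0.132, 0.001]
contact_force: [-0.4, 0.9, 4.4]
grip_width: 86.8
```

>>> move_arm(
  deltas=[
    [0, 0, 0.1, 0, 1],
    [0, 0, 0.1, 0, 1],
    [0, 0, 0, 0, 1],
  ],
)

```text
time_s: 8.85
position: [490.6, 129.5, 75.8]
eef_rot: [-0.0, 0.991, 0.132, 0.001]
contact_force: [1.3, 1.4, 4.1]
grip_width: 87.1
```

>>> move_arm(
  deltas=[
    [0, 0, 0.1, 0, 1],
    [0, 0, 0.1, 0, 1],
    [0, 0, 0, 0, 1],
  ],
)

```text
time_s: 9.1
position: [489.5, 129.2, 73.0]
eef_rot: [0.0, 0.991, 0.132, -0.0]
contact_force: [1.6, 0.2, 1.8]
grip_width: 87.3
```

>>> move_arm(
  deltas=[
    [0, 0, 0.1, 0, 1],
    [0, 0, 0.1, 0, 1],
    [0, 0, 0, 0, 1],
  ],
)

```text
time_s: 9.35
position: [489.7, 129.2, 71.5]
eef_rot: [0.0, 0.991, 0.132, -0.0]
contact_force: [0.8, -0.6, 3.4]
grip_width: 87.2
```

>>> move_arm(
  deltas=[
    [0, 0, -3.0, 0, 1],
    [-0.45, -4.0, 0, 0, 0],
    [-0.4, -4.0, 0, 0, 0],
    [0, 0, 0, 0, 0],
    [0, 0, 0, 0, 0],
  ],
)

```text
time_s: 9.77
position: [459.0, 205.5, 100.7]
eef_rot: [0.0, 0.991, 0.134, -0.001]
contact_force: [0.1, -0.7, -0.4]
grip_width: 68.4
```

>>> move_arm(
  deltas=[
    [0, 0, 1.0, 0, 0],
    [0, 0, 0.8, 0, 0],
    [0, 0, 0, 0, 0],
    [0, 0, 0, 0, 0],
  ],
)

```text
time_s: 10.1
position: [460.0, 203.0, 82.0]
eef_rot: [0.0, 0.991, 0.131, -0.002]
contact_force: [0.0, 0.9, 0.6]
grip_width: 41.3
```

```bash
python3 - <<'E'
from cell import ctrl
from fit import *
f=ctrl.grab_frame("side"); o=ctrl.get_obs()
print(o["time_s"],o["position"],o["contact_force"],o["grip_width"])
t=np.radians(14.9);d=o["position"][:2]-[481.8,124.9];print(d@[np.cos(t),np.sin(t)],d@[-np.sin(t),np.cos(t)])
cv2.imwrite("pics/side4.png",cv2.resize(f["color"][170:290,200:360,::-1],None,fx=5,fy=5,interpolation=cv2.INTER_CUBIC))
E
```

```text
10.15 [460.51415863 203.30523422  82.64893931] [0.14767417 0.11817409 0.70548918] 37.88987256859798
-0.4095710531255075 81.24223069324124
```

View pics/side4.png

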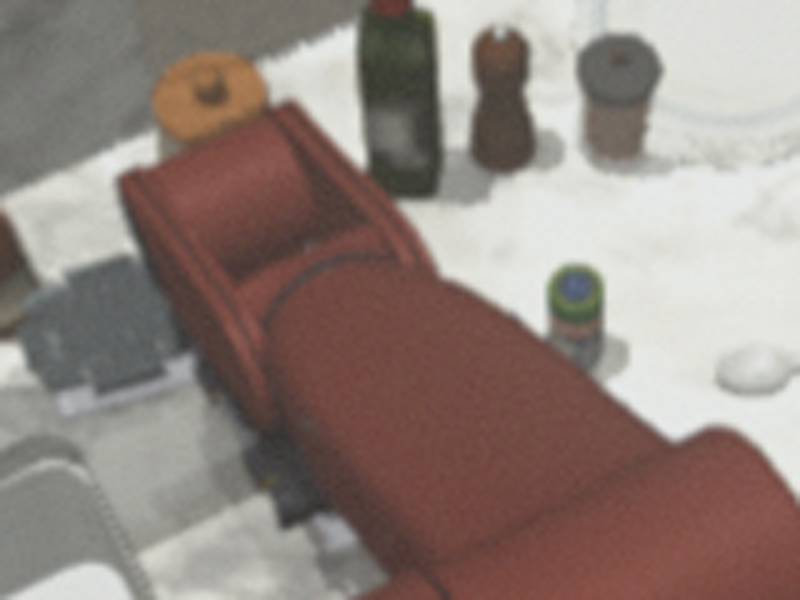

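>>> move_arm(
  deltas=[
    [0, 0, 0, 0, 0],
    [0, 0, 0, 0, 0],
    [0, 0, 0, 0, 0],
    [0, 0, 0, 0, 0],
    [0, 0, 0.1, 0, 0],
  ],
)

```text
time_s: 10.57
position: [461.1, 204.4, 82.9]
eef_rot: [-0.0, 0.991, 0.132, 0.0]
contact_force: [-0.8, -0.3, 0.6]
grip_width: 5.1
```

>>> move_arm(
  deltas=[
    [0, 0, 0.1, 0, 0],
    [0, 0, 0.1, 0, 0],
    [0, 0, 0, 0, 0],
  ],
)

```text
time_s: 10.82
position: [460.7, 204.4, 80.3]
eef_rot: [-0.0, 0.991, 0.132, -0.0]
contact_force: [0.1, -1.2, 0.6]
grip_width: 0.8
```

>>> move_arm(
  deltas=[
    [0, 0, 0.1, 0, 0],
    [0, 0, 0.1, 0, 0],
    [0, 0, 0, 0, 0],
  ],
)

```text
time_s: 11.07
position: [460.8, 204.7, 78.8]
eef_rot: [-0.0, 0.991, 0.132, 0.0]
contact_force: [-0.8, 1.5, 1.8]
grip_width: 0.5
```

>>> move_arm(
  deltas=[
    [0, 0, 0.1, 0, 0],
    [0, 0, 0.1, 0, 0],
    [0, 0, 0, 0, 0],
  ],
)

```text
time_s: 11.32
position: [460.9, 204.9, 76.8]
eef_rot: [-0.0, 0.991, 0.132, 0.0]
contact_force: [-1.6, 2.2, 2.8]
grip_width: 0.6
```

>>> move_arm(
  deltas=[
    [0, 0, 0.1, 0, 0],
    [0, 0, 0.1, 0, 0],
    [0, 0, 0, 0, 0],
  ],
)

```text
time_s: 11.57
position: [460.7, 204.0, 74.1]
eef_rot: [0.0, 0.991, 0.132, -0.0]
contact_force: [0.2, 1.1, 1.9]
grip_width: 0.2
```

>>> move_arm(
  deltas=[
    [0, 0, 0.1, 0, 0],
    [0, 0, 0.1, 0, 0],
    [0, 0, 0, 0, 0],
  ],
)

```text
time_s: 11.82
position: [460.7, 204.3, 72.3]
eef_rot: [0.0, 0.991, 0.132, -0.0]
contact_force: [-1.0, 1.0, 3.0]
grip_width: 0.4
```

>>> move_arm(
  deltas=[
    [0, 0, -3.0, 0, 0],
    [0, 4.1, 0, 0, 0],
    [0, 4.1, 0, 0, 0],
    [0, 4.1, 0, 0, 0],
    [0, 4.1, 0, 0, 0],
  ],
)

```text
time_s: 12.23
position: [503.6, 44.3, 102.5]
eef_rot: [0.0, 0.991, 0.133, 0.0]
contact_force: [0.7, 0.3, -0.6]
grip_width: 0.4
```

>>> move_arm(
  deltas=[
    [0, 0, 0, 0, 0],
    [0, 0, 1.0, 0, 0],
    [0, 0, 1.0, 0, 0],
    [0, 0, 0, 0, 0],
    [0, 0, 0, 0, 0],
  ],
)

```text
time_s: 12.65
position: [502.2, 47.4, 81.0]
eef_rot: [-0.0, 0.991, 0.133, -0.001]
contact_force: [-0.4, 0.1, 0.1]
grip_width: 0.2
```

>>> move_arm(
  deltas=[
    [0, 0, 0.1, 0, 0],
    [0, 0, 0.1, 0, 0],
    [0, 0, 0, 0, 0],
  ],
)

```text
time_s: 12.9
position: [503.4, 46.8, 80.4]
eef_rot: [-0.0, 0.991, 0.133, -0.0]
contact_force: [-0.1, 0.3, 0.1]
grip_width: 0.7
```

>>> move_arm(
  deltas=[
    [0, 0, 0.1, 0, 0],
    [0, 0, 0.1, 0, 0],
    [0, 0, 0, 0, 0],
  ],
)

```text
time_s: 13.15
position: [503.8, 46.2, 78.9]
eef_rot: [0.0, 0.991, 0.132, 0.0]
contact_force: [-2.3, 0.2, 3.8]
grip_width: 0.6
```

>>> move_arm(
  deltas=[
    [0, 0, 0.1, 0, 0],
    [0, 0, 0.1, 0, 0],
    [0, 0, 0, 0, 0],
  ],
)

```text
time_s: 13.4
position: [504.0, 45.5, 76.8]
eef_rot: [0.0, 0.991, 0.132, 0.0]
contact_force: [-1.5, -2.5, 3.0]
grip_width: 0.5
```

>>> move_arm(
  deltas=[
    [0, 0, 0.1, 0, 0],
    [0, 0, 0.1, 0, 0],
    [0, 0, 0, 0, 0],
  ],
)

```text
time_s: 13.65
position: [503.5, 46.2, 74.1]
eef_rot: [-0.0, 0.991, 0.132, -0.0]
contact_force: [0.5, -1.1, 1.0]
grip_width: 0.2
```

>>> move_arm(
  deltas=[
    [0, 0, 0.1, 0, 0],
    [0, 0, 0.1, 0, 0],
    [0, 0, 0, 0, 0],
  ],
)

```text
time_s: 13.9
position: [503.7, 45.9, 72.4]
eef_rot: [0.0, 0.991, 0.132, -0.0]
contact_force: [-0.5, -2.3, 1.8]
grip_width: 0.6
```

Now raise straight up and back off a little, and look.

>>> move_arm(
  deltas=[
    [0, 0, -3.0, 0, 0],
    [0, 0, -4.0, 0, 0],
    [-0.5, 0, -4.0, 0, 0],
    [-1.0, 0, -4.0, 0, 0],
    [0, 0, 0, 0, 0],
  ],
)

```text
time_s: 14.32
position: [492.7, 42.0, 231.3]
eef_rot: [0.001, 0.991, 0.132, 0.006]
contact_force: [1.7, 0.9, 1.2]
grip_width: 0.4
```

```bash
python3 - <<'E'
from cell import ctrl
from fit import *
f=ctrl.grab_frame("wrist"); o=ctrl.get_obs()
print(o["time_s"],o["position"],o["contact_force"])
cv2.imwrite("pics/wrist5.png",f["color"][:,:,::-1])
prof(cloud(f))
E
```

```text
14.3667 [491.81402512  42.19622917 227.69539088] [ 0.71538649  0.34956603 -0.57384402]
u -1 [(30, 71.1, 168), (33, 71.0, 165), (36, 71.1, 95), (39, 71.4, 174), (42, 71.5, 165), (45, 71.6, 174), (48, 71.8, 173), (51, 73.0, 196), (54, 74.8, 175), (57, 74.9, 182), (60, 74.5, 98)]
u 1 [(30, 71.4, 169), (33, 71.1, 169), (36, 70.7, 80), (39, 71.4, 174), (42, 71.3, 169), (45, 71.6, 170), (48, 71.7, 175), (51, 72.0, 181), (54, 74.5, 195), (57, 74.9, 179), (60, 74.7, 142), (63, 71.4, 10)]
v -1 [(50, 71.5, 110), (53, 71.2, 87), (56, 71.0, 98), (59, 71.0, 74), (62, 71.3, 74), (65, 71.6, 85), (68, 71.5, 98), (71, 71.6, 110), (74, 72.2, 103), (77, 74.0, 113), (80, 74.7, 83), (83, 74.9, 102), (86, 74.3, 37)]
v 1 [(50, 71.7, 120), (53, 71.3, 123), (56, 71.2, 135), (59, 71.0, 100), (62, 70.9, 81), (65, 71.3, 137), (68, 71.5, 139), (71, 71.7, 130), (74, 71.8, 144), (77, 73.0, 173), (80, 74.8, 134), (83, 74.9, 148), (86, 74.5, 41)]
[ 3.73315963e-04 -5.98209360e-04  7.31699696e+01]
```

View pics/wrist5.png

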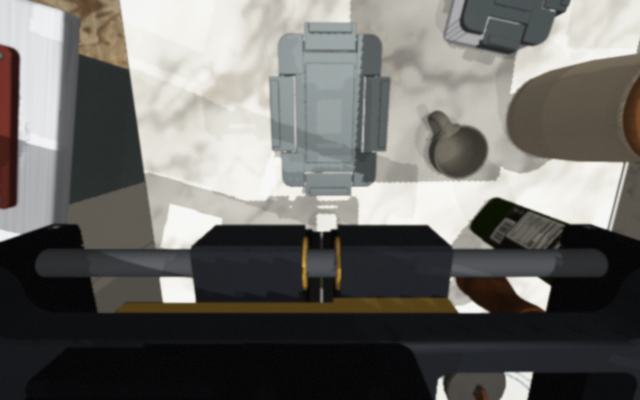

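```bash
python3 -c "
from cell import ctrl
print(ctrl.job_done(), ctrl.get_obs()['contact_force'])"
```

```text
the job is handed in; nothing more can be done
the job is handed in; nothing more can be done
```

All four rim sections are pressed shut and stay down on their own, and I have handed the job in at about 14 s of the 45 s limit.

**How I pressed them:** I pressed near and far with one finger of the open gripper, because a centred hand would have put the wrist under the wall cabinet at the far side. I pressed left and right with the fingers shut. The force readings between steps stayed below about 6 N, and each dropped as its section clicked.

**One correction:** my first try at pressing near and far together made contact at about 77 mm instead of the roughly 81 mm I expected. I took this to mean the fingers were landing inside the ridges, so I backed off and did them one at a time.

**Last checks, hand about 150 mm above the lid:**
- **Ridges:** all four measured 74.8 to 74.9 mm high. The expected height when shut is 74 mm; the camera reads about 1 mm high.
- **Lid:** it lies level, with a measured slope under 0.001 rad.
- **Contact:** the force reading was near zero, so the hand was touching nothing.
- **Bystanders:** the cup looked undisturbed in the last picture, and the spice jar and spoon in one taken before the last presses. I never saw the kitchen timer and did not single out the mill, so I didn't check either.

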